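Stand the table card in its holder, bring the clip jar to the front and hold the carousel

TASK

Stand the small table card upright, clip end up and printed sheet facing outwards, in the slotted wooden holder at the front of the condiment carousel, and let go of it. Then turn the carousel gently until the glass clip-top jar stands at the front, squarely behind the card, and finish while gripping the wooden handle on its middle post and keeping the carousel still, because a colleague is about to open the jar's clip with both hands. Leave everything else on the table where it is.

Things in the scene. Friction and masses are not known exactly. Their poses are not given: they have to be found in the camera images.
- carousel_foot: Carousel's fixed steel foot: 230 mm disc, 14 mm high, with a tongue at the front carrying the wooden card holder, facing roughly to the left of the robot. Origin on the worktop under the turning axis; -x points to the front (over the holder), z up. The steel turntable on it (268 mm across, rim top 42 mm over the worktop) carries a clip-top jar, steel cup, spice jar and two shakers, fixed, all under 139 mm.
- card_slot (a point): Centre of the floor of the holder's slot, 165 mm in front of the turning axis, 19 mm above the worktop; axes as carousel_foot (-x outwards). The slot is 15.5 mm wide (foot's x), 72.5 mm long (foot's y), 21 mm deep, its mouth bevelled 4 mm; the wooden block is 38 x 92 mm, its top 40 mm above the worktop.
- front_edge (a point): Point 23 mm in front of the middle of the slot and at the height of its floor; the printed sheet must look to this side.
- turntable (a joint): Turn of the carousel about its upright axis, rad, counter-clockwise from above, free to go round without end: at 0 (or any whole turn) the clip-top jar stands exactly at the front, behind the card holder. Stays where it is left; about 0.06 N m turns it.
- clip_jar_mid (a point): Centre of the clip-top jar (the squat glass jar with a wire clamp, the only glass jar with a wire lever), 88 mm from the carousel's axis, 83 mm above the worktop; turns with the carousel.
- handle_mid (a point): Centre of the bar handle on the middle post, on the turning axis, 195 mm above the worktop. The level bar is 80 mm long, 18 mm thick and 25 mm high; its length (this point's x axis) lies on the line from the turning axis to the clip-top jar, which is on its -x side. Nothing on the carousel beside it is higher than 139 mm.
- handle_cheek_a: Wooden cheek on one side of the bar handle, 80 x 6.5 x 25 mm; origin at its centre; its x axis runs along the bar, its y axis is the bar's thin direction.
- handle_cheek_b: The other wooden cheek of the bar handle, the same; the two cheeks are gripped between two fingers.
- table_card: Table card: light wooden board 90 mm tall, 64 mm wide, 12 mm thick, 55 to 100 g, with a ruled paper sheet on its front and a steel clip (36 mm wide, 6 mm high) across the top end. Starts lying flat on the worktop, sheet up. Origin: centre of its back face; x points to its top (clip) end, y across the 64 mm width, z out of the sheet.
- card_foot (a point): Centre of the card's plain bottom end (the 64 x 12 mm edge it stands on), 45 mm from the middle of the board.
- card_top (a point): Centre of the card's top end, by the clip.
- label_roll: Bystander: roll of labels lying flat, 60 mm across, 30 mm high; leave it.
- kitchen_timer: Bystander: round kitchen timer, 63 mm across, 56 mm high; leave it.
- bowl_a: Bystander: steel bowl, 112 mm across, 45 mm high, at the right; leave it.

How it is judged:
On the way, in this order (a step that is already met when the one before it is completed fails the run):
1. the card stands upright in the holder, sheet to the front, and has been let go (x of card_foot in the frame of carousel_foot between -0.172 and -0.158 m and y of card_foot in the frame of carousel_foot between -0.008 and 0.008 m and z of card_foot in the frame of carousel_foot below 0.027 m and angle between table_card's own x axis and vertical below 0.25 rad and z of front_edge in the frame of table_card above 0.01 m and contact force between the fingers and table_card below 0.05 N), for 0.3 s.
2. the handle is gripped with the clip-top jar at the front (y of clip_jar_mid in the frame of carousel_foot between -0.014 and 0.014 m and x of clip_jar_mid in the frame of carousel_foot below -0.05 m and contact force between the fingers and handle_cheek_a above 3 N and contact force between the fingers and handle_cheek_b above 3 N), for 0.2 s.
At the end, for the whole second after the job is handed in: Card in the slot (bottom edge within 8 mm of its floor), clip end up, under 0.25 rad from upright, sheet outwards, not touched; clip-top jar at the front within 14 mm of the front line; fingers press both handle cheeks with over 3 N each; turntable slower than 0.05 rad/s (all of step 1 and all of step 2 and velocity of joint turntable between -0.05 and 0.05 rad/s); the arm keeps its last pose, push and grip.
It fails at once if the carousel is whirled round (faster than 4 rad/s) (velocity of joint turntable above 4 rad/s or velocity of joint turntable below -4 rad/s).
It fails at once if one of the bystanders is pushed more than 30 mm away (distance of any of label_roll, kitchen_timer, bowl_a from where it was at the start of the episode above 0.03 m).
It also fails if it takes over 72 s, if anything falls off the work surface, if the arm or the gripper's body presses on something with over 40 N, if the wrist force passes 120 N, or if a joint passes its speed limit or range.

ROBOT

A 7-joint arm with a two-finger parallel gripper is mounted at the origin on a cart in front of the work surface, level with it; the furniture and walls round the work are solid. World frame = base frame: x ahead of the robot, y to its left, z up, the work surface at z = 0. Lengths are in m, angles in rad, forces in N, time in s.
With the tool pointing down it reaches from about 0.4 to 0.9 m from the base axis. Payload 5.6 kg.
Tool frame: the origin (TCP) lies at the very end of the fingers, on their centre line; the grasp point (between the pads) lies behind it (bot.grip_point_offset is the z of the grasp point in the tool frame, in m); z points along the fingers, x is the direction in which the jaws open and shut, and the axes are right-handed (so a half turn about z gives the same grasp; the last joint's range is limited). The gripper opens to 92 mm and grips with 3 to 60 N. Pads are 20 mm wide; open, the fingers measure 128 mm over their backs; the gripper's body (75 mm by 189 mm) begins 69 mm behind the grasp point.
Start: joints at [-1.216, 0.468, -0.012, 1.603, 0.006, 1.071, -0.056], TCP at [0.252, 0.599, 0.215] pointing down, gripper open.
Joint ranges: [-2.53, 2.53], [-0.31, 2.02], [-1.57, 1.55], [0.28, 2.44], [-1.29, 4.43], [0.15, 1.84], [-2.92, 2.92]. Speed limits (rad/s): [2.57, 2.57, 3.14, 3.14, 3.14, 3.14, 3.14].

INTERFACE

Orientations are given as a 3x3 rotation matrix whose columns are the frame's x, y, z axes.
In Python, from bench import get_obs, vision, bot gives the robot as it stands. The module is installed in compiled form; this text tells all that it offers.
- The arm moves only by the tool drive_tool, never from a script. Its argument "commands" is a list that holds one entry, the list of rows, each a list of 5 numbers: the opening, from 0 (shut) to 1 (fully open), then the shift along the tool's x, y, z in mm, then the turn about the tool's z in rad. A call has exactly 5 rows; each row shifts and turns the commanded pose from where the row before left it, along the tool's axes as they then stand; what a row does not reach is not made up. A row lasts 1/10 s, in which the tool goes at most 50 mm and 8.59 degrees, less where a joint would pass 70% of its speed; a pose out of reach is approached as far as the arm can. A call is refused whole if a number of a shift passes 50 or a number of a turn 0.15, either way. A call with a gripper value outside its range is refused whole. The fingers move at their own pace and stop on an object; "newtons" is the grip in N (left out, the last holds). Time passes only in rows, so rows that do not move let the fingers close, or fill a call up. It gives the time, the measured TCP pose, the force and the opening at its end, in the units of the state.
- get_obs(): the state, without advancing time (a new reading comes with each control period).
- vision.camera(name): name is "side" or "top"; returns (picture, depth): 420x560x3 uint8, blue, green, red; 420x560 float32, m along the optical axis (not along the pixel's ray), 0 where there is no reading.
- vision.camera_model(name): a dict with "mtx" (3x3 intrinsics, pixels), "dist_coeffs" ([k1, k2, p1, p2, k3] as OpenCV has them; the pictures are not rectified), "world_from_camera" (4x4, takes a point from camera to world coordinates). Camera axes: x right, y down, z forward; pixel columns grow to the right and rows downward; lengths in m; the calibration is good to about 2 mm. A picture is of the moment at which its call begins. camera_model takes no time and is no camera call.
- bot.close_job(): hands the job in, once; it reports no verdict.
The state is a dict: "time_s": time; "qpos": joint angles; "joint_vel": joint speeds; "joint_efforts": joint torques, N m; "eef_pos": TCP position; "orientation": TCP orientation; "force": force on the tool from outside, world axes, zero at the start; "torque": the same for the moment, N m; "opening": finger opening in m.
Only numpy, scipy, OpenCV 4.12 (cv2) and the standard library are available. Lean on these libraries where they do the work, as an engineer would, in place of code of your own. Each camera call takes 0.05 s, during which the arm holds its last target. There are 200 camera calls.

## Working session

There is one attempt and no reset: what is moved stays moved. The work goes in short steps, Python scripts to look and compute and a tool call to move; the robot and the scene stay as the last step left them, time stands still between calls to the robot, and variables do not carry over. Pictures are saved under pics/ and viewed, about 8 in all and at most 12, crops included, and the job is handed in when it is done.

Besides the shell and the picture viewer there is one more tool, called after "Call:" as name([rows], argument=value, ...), one row to a line, values as JSON. drive_tool: Moves the arm, as the interface text tells. Its arguments: {"type":"object","properties":{"commands":{"type":"array"},"newtons":{"type":"number"}},"required":["commands"]}

```bash
mkdir -p pics
cat > h.py <<'E'
import numpy as np, cv2
from bench import get_obs, vision, bot
def snap(n,f=None):
    p,d=vision.camera(n)
    if f: cv2.imwrite(f'pics/{f}.png',p); np.savez(f'pics/{f}.npz',p=p,d=d)
    return p,d
def cloud(n,d):
    m=vision.camera_model(n);h,w=d.shape
    u,v=np.meshgrid(np.arange(w),np.arange(h))
    uv=np.stack([u,v],-1).reshape(-1,1,2).astype(np.float64)
    r=cv2.undistortPoints(uv,np.array(m['mtx']),np.array(m['dist_coeffs'])).reshape(h,w,2)
    P=np.dstack([r*d[...,None],d]); T=np.array(m['world_from_camera'])
    W=P@T[:3,:3].T+T[:3,3]; W[d<=0]=np.nan
    return W
def plane(n,pts,z):
    m=vision.camera_model(n)
    r=cv2.undistortPoints(np.array(pts,float).reshape(-1,1,2),np.array(m['mtx']),np.array(m['dist_coeffs'])).reshape(-1,2)
    T=np.array(m['world_from_camera']);D=np.c_[r,np.ones(len(r))]@T[:3,:3].T;o=T[:3,3]
    return o+D*((z-o[2])/D[:,2])[:,None]
E
python3 - <<'E'
from h import *
for n in('top','side'):
    p,d=snap(n,n+'0'); m=vision.camera_model(n); print(np.array(m['world_from_camera']).round(3).tolist(),np.array(m['mtx']).round(1).tolist())
    W=cloud(n,d)
o=get_obs();print(o['eef_pos'],o['orientation'],o['opening'],bot.grip_point_offset,o['time_s'])
E
```

```text
[[-0.019, -0.98, 0.199, 0.272], [-1.0, 0.021, 0.009, -0.048], [-0.013, -0.199, -0.98, 1.506], [0.0, 0.0, 0.0, 1.0]] [[381.6, 0.0, 279.4], [0.0, 381.6, 211.2], [0.0, 0.0, 1.0]]
[[-1.0, -0.005, -0.01, 0.552], [0.006, 0.519, -0.855, 1.368], [0.009, -0.855, -0.519, 1.012], [0.0, 0.0, 0.0, 1.0]] [[494.5, 0.0, 280.7], [0.0, 494.5, 210.7], [0.0, 0.0, 1.0]]
[0.25166081 0.59875046 0.21375921] [[ 3.87419841e-01  9.21903267e-01 -4.81533863e-04]
 [ 9.21902103e-01 -3.87420120e-01 -1.47039001e-03]
 [-1.54211326e-03  1.25731183e-04 -9.99998803e-01]] 0.09227383380659644 -0.0187 0.1
```

View pics/top0.png

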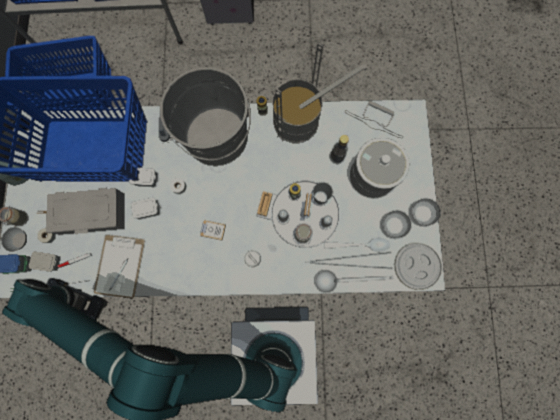

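View pics/side0.png

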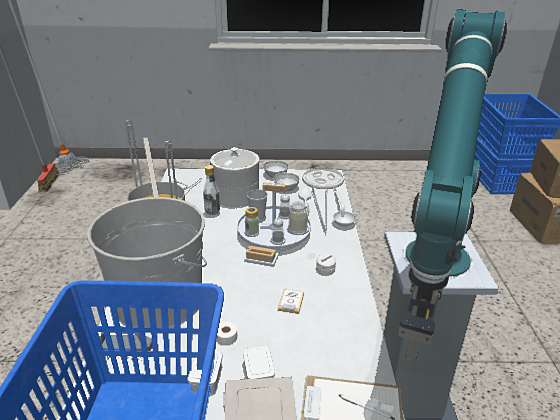

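Run:
```python
import cv2,numpy as np
a=cv2.imread('pics/top0.png')[170:270,190:350];b=cv2.imread('pics/side0.png')[170:320,210:370]
cv2.imwrite('pics/c1.png',cv2.resize(a,None,fx=5,fy=5,interpolation=cv2.INTER_CUBIC))
cv2.imwrite('pics/c2.png',cv2.resize(b,None,fx=4,fy=4,interpolation=cv2.INTER_CUBIC))
```

```text
(no output)
```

View pics/c1.png

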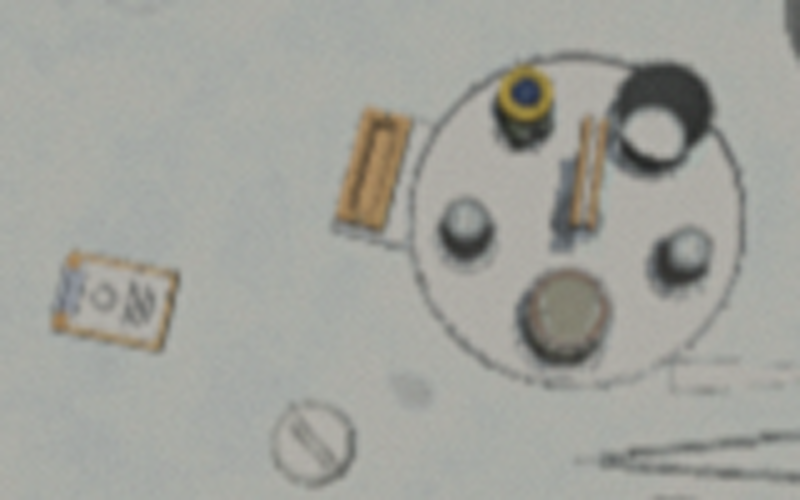

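View pics/c2.png

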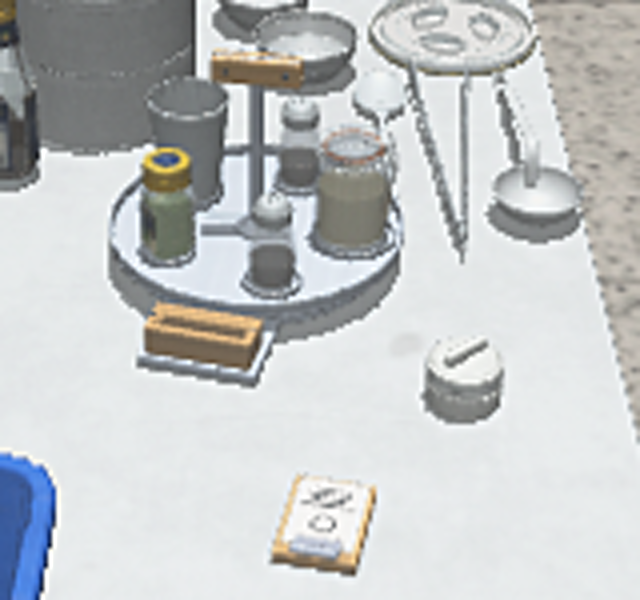

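```bash
cat > meas.py <<'E'
from h import *
def wood(p):
    h=cv2.cvtColor(p,cv2.COLOR_BGR2HSV); return (h[...,0]>8)&(h[...,0]<24)&(h[...,1]>80)&(h[...,2]>70)
if __name__=='__main__':
  for n in('top','side'):
    z=np.load(f'pics/{n}0.npz');p,d=z['p'],z['d'];W=cloud(n,d);m=wood(p).astype(np.uint8)
    m=cv2.morphologyEx(m,cv2.MORPH_CLOSE,np.ones((3,3)))
    k,L,S,C=cv2.connectedComponentsWithStats(m)
    for i in range(1,k):
        x,y,w,h,a=S[i]
        if a<15: continue
        Q=W[L==i]; Q=Q[~np.isnan(Q[:,0])]
        c=np.median(Q,0)
        if abs(c[2])<.25 and .2<c[0]<.9: print(n,S[i],C[i].round(1),'med',c.round(3),'min',Q.min(0).round(3),'max',Q.max(0).round(3))
    q=W.reshape(-1,3); 
    s=q[(np.abs(q[:,2]-.042)<.006)&(np.hypot(q[:,0]-.53,q[:,1]+.13)<.17)]
    if len(s): print(n,'table',len(s),s.min(0).round(3),s.max(0).round(3),np.array(cv2.minEnclosingCircle((s[:,:2]*1000).astype(np.float32))[0]),cv2.minEnclosingCircle((s[:,:2]*1000).astype(np.float32))[1])
    t=q[(np.abs(q[:,2])<.01)]; print('worktop z',np.median(t[:,2]))
E
python3 meas.py
```

```text
top [290 183   8  11  37] [292.7 188.6] med [ 0.635 -0.088  0.128] min [ 0.618 -0.102  0.032] max [ 0.685 -0.076  0.136]
top [258 192  14  24 206] [264.2 203.2] med [0.604 0.026 0.037] min [ 0.555 -0.003  0.01 ] max [0.648 0.05  0.048]
top [307 194   4   6  15] [308.6 196.2] med [ 0.587 -0.14   0.208] min [ 0.578 -0.144  0.2  ] max [ 0.594 -0.133  0.213]
top [304 200   6  15  41] [306.6 207.8] med [ 0.543 -0.131  0.207] min [ 0.525 -0.14   0.2  ] max [ 0.574 -0.121  0.211]
top [  8 210   4  10  19] [ 10.1 214.3] med [0.568 1.004 0.103] min [0.549 0.999 0.092] max [0.587 1.011 0.106]
top [106 236   6   4  17] [108.4 237.2] med [0.486 0.654 0.004] min [ 0.478  0.644 -0.003] max [0.491 0.664 0.01 ]
top table 486 [ 0.426 -0.268  0.036] [0.692 0.034 0.048] [ 560.50469971 -117.10768127] 150.8780975341797
worktop z 0.000731133551175045
side [205 165   9  11  82] [209.2 169.8] med [ 0.798 -0.263  0.196] min [ 0.784 -0.287  0.173] max [ 0.814 -0.251  0.208]
side [263 183  23   9 148] [273.9 187.1] med [ 0.559 -0.126  0.198] min [ 0.521 -0.145  0.185] max [ 0.597 -0.112  0.212]
side [246 212  11   6  51] [251.  214.7] med [ 0.637 -0.077  0.117] min [ 0.621 -0.087  0.107] max [ 0.655 -0.066  0.129]
side [247 246  28  13 215] [260.5 251.2] med [0.604 0.022 0.038] min [ 0.558 -0.004  0.012] max [0.648 0.056 0.045]
side [293 292  11  21  53] [298.5 305.2] med [0.483 0.272 0.011] min [0.468 0.2   0.   ] max [0.501 0.286 0.016]
side [278 295   6  16  29] [280.6 304.6] med [0.536 0.266 0.011] min [0.53  0.218 0.001] max [0.545 0.277 0.016]
side table 532 [ 0.428 -0.271  0.036] [0.693 0.036 0.048] [ 571.64190674 -117.74209595] 153.89288330078125
worktop z 0.0007004910940417997
```

```bash
cat > m2.py <<'E'
from meas import *
from scipy.optimize import least_squares
def rect(s): 
    r=cv2.minAreaRect((s[:,:2]*1000).astype(np.float32)); b=cv2.boxPoints(r); e=[b[1]-b[0],b[2]-b[1]]
    e=max(e,key=np.linalg.norm); return np.round(r[0],1),np.round(r[1],1),'long dir deg',round(float(np.degrees(np.arctan2(e[1],e[0]))%180),1),len(s)
def run(tag='0'):
  for n in('top','side'):
    z=np.load(f'pics/{n}{tag}.npz');p,d=z['p'],z['d'];W=cloud(n,d);w=wood(p)&~np.isnan(W[...,0])
    q=W.reshape(-1,3);q=q[~np.isnan(q[:,0])]
    near=lambda P,c,r:np.hypot(P[...,0]-c[0],P[...,1]-c[1])<r
    print(n,'holder',rect(W[w&near(W,(.604,.025),.07)&(W[...,2]>.033)]))
    print(n,'handle',rect(W[near(W,(.557,-.13),.06)&(W[...,2]>.185)]))
    c=W[near(W,(.51,.24),.075)&(W[...,2]>.0065)]; print(n,'card',rect(c),np.median(c[:,2]))
    # jars: highest points by region
    s=q[(np.abs(q[:,2]-.042)<.004)&near(q,(.56,-.13),.16)&(q[:,1]<-.005)]
    a=np.arctan2(s[:,1]+.13,s[:,0]-.56);r=np.hypot(s[:,1]+.13,s[:,0]-.56)
    E=[]
    for k in np.linspace(-np.pi,np.pi,49)[:-1]:
        i=np.where((a>=k)&(a<k+np.pi/24))[0]
        if len(i): j=i[r[i].argmax()]; 
        if len(i) and r[j]>.12: E.append(s[j])
    E=np.array(E); f=least_squares(lambda t:np.hypot(E[:,0]-t[0],E[:,1]-t[1])-t[2],[.56,-.13,.134],loss='soft_l1',f_scale=.002)
    print(n,'rim',f.x.round(4),len(E),np.abs(f.fun).max().round(4))
    t=q[(q[:,2]>.09)&(q[:,2]<.145)&near(q,f.x[:2],.13)]
    jar=t[(t[:,0]<f.x[0]-.04)&(t[:,2]>.09)]; print(n,'items -x',np.median(jar,0).round(3),rect(jar))
if __name__=='__main__': run()
E
python3 m2.py
```

```text
top holder (array([603. ,  24.6]), array([36.7, 91.4]), 'long dir deg', 165.3, 127)
top handle (array([ 559. , -134.5]), array([17.7, 79. ]), 'long dir deg', 171.0, 118)
top card (array([499.7, 238.2]), array([130.3, 128.3]), 'long dir deg', 56.7, 378) 0.012435623758262015
top rim [ 0.5591 -0.1346  0.1326] 43 0.0024
top items -x [ 0.474 -0.123  0.135] (array([ 498.1, -153.7]), array([ 67.4, 147.5]), 'long dir deg', 125.6, 317)
side holder (array([602.6,  24.6]), array([45.8, 90.4]), 'long dir deg', 163.5, 154)
side handle (array([ 561.3, -131.9]), array([29.1, 80.1]), 'long dir deg', 168.0, 180)
side card (array([495.3, 242.8]), array([100.6, 115.7]), 'long dir deg', 92.1, 463) 0.012965446200176478
side rim [ 0.5603 -0.1325  0.1332] 34 0.0089
side items -x [ 0.479 -0.102  0.118] (array([ 478.3, -153.8]), array([ 71.4, 143.9]), 'long dir deg', 97.5, 384)
```

Run:
```python
from m2 import *
for n in('top','side'):
    z=np.load(f'pics/{n}0.npz');W=cloud(n,z['d'])
    for th in (.007,.009):
        m=((W[...,2]>th)&(W[...,2]<.022)&(np.hypot(W[...,0]-.507,W[...,1]-.24)<.09)).astype(np.uint8)
        k,L,S,C=cv2.connectedComponentsWithStats(m,connectivity=4); i=1+S[1:,4].argmax()
        s=W[L==i]; print(n,th,S[i],rect(s),'mean',s.mean(0).round(4), 'area mm2 centroid moments')
    # clip vs wood
    p=z['p']; hsv=cv2.cvtColor(p,cv2.COLOR_BGR2HSV)
    w=(hsv[...,0]>8)&(hsv[...,0]<24)&(hsv[...,1]>45)&(np.hypot(W[...,0]-.507,W[...,1]-.24)<.075)
    v,u=np.nonzero(w); P=plane(n,np.c_[u,v],.012); print(n,'wood',rect(P),P.mean(0))
    g=(hsv[...,0]>100)&(hsv[...,0]<135)&(hsv[...,1]>35)&(np.hypot(W[...,0]-.507,W[...,1]-.24)<.075)
    v,u=np.nonzero(g); 
    if len(u)>3: P=plane(n,np.c_[u,v],.014); print(n,'clip',rect(P),P.mean(0),len(u))
```

```text
top 0.007 [200 221  26  20 353] (array([504.6, 230.9]), array([94.7, 64.2]), 'long dir deg', 76.9, 353) mean [0.5045 0.232  0.0128] area mm2 centroid moments
top 0.009 [200 221  26  19 310] (array([504.6, 230.9]), array([94.7, 63.8]), 'long dir deg', 77.3, 310) mean [0.5046 0.2324 0.0134] area mm2 centroid moments
top wood (array([506.2, 232.6]), array([89.9, 63.4]), 'long dir deg', 76.7, 89) [0.50405043 0.23091999 0.012     ]
side 0.007 [278 289  26  23 453] (array([506.4, 234.6]), array([95.4, 65. ]), 'long dir deg', 78.0, 453) mean [0.5065 0.2391 0.0133] area mm2 centroid moments
side 0.009 [278 289  26  23 428] (array([506. , 234.7]), array([95.4, 64. ]), 'long dir deg', 77.9, 428) mean [0.5065 0.2387 0.0135] area mm2 centroid moments
side wood (array([506.4, 241. ]), array([95.8, 63.8]), 'long dir deg', 77.1, 136) [0.50743133 0.26065871 0.012     ]
```

```bash
cat > plan.py <<'E'
import sys; from h import *
def plan(x,y,z,yawdeg,n,turn=None,op=1.0,tilt=False):
    o=get_obs();R=np.array(o['orientation']);p=np.array(o['eef_pos']);yaw=np.arctan2(R[1,0],R[0,0])
    dy=np.radians(yawdeg)-yaw
    if turn is None: dy=(dy+np.pi)%(2*np.pi)-np.pi
    t=-dy/n
    d=(np.array([x,y,z])-p)/n*1000
    print('now',p.round(4),'yaw',np.degrees(yaw).round(1),'z axis',R[:,2].round(4),'q',np.round(o['qpos'],2),'F',np.round(o['force'],1),'open',round(o['opening'],4),'t',o['time_s'])
    rows=[]
    for i in range(n):
        a=yaw-t*i
        rows.append([op,round(float(d@[np.cos(a),np.sin(a),0]),1),round(float(d@[np.sin(a),-np.cos(a),0]),1),round(float(-d[2]),1),round(float(t),4)])
    for i in range(0,n,5): print(rows[i:i+5])
if __name__=='__main__':
    a=[float(v) for v in sys.argv[1:]]; plan(*a[:4],int(a[4]),op=a[5])
E
python3 plan.py .5115 .261 .2 167.3 15 1
```

```text
now [0.2517 0.5988 0.2138] yaw 67.2 z axis [-5.0e-04 -1.5e-03 -1.0e+00] q [-1.22  0.47 -0.01  1.6   0.01  1.07 -0.06] F [ 0.9  0.9 -0.2] open 0.0923 t 0.1
[[1.0, -14.0, 24.7, 0.9, -0.1165], [1.0, -16.8, 22.9, 0.9, -0.1165], [1.0, -19.4, 20.8, 0.9, -0.1165], [1.0, -21.7, 18.4, 0.9, -0.1165], [1.0, -23.6, 15.8, 0.9, -0.1165]]
[[1.0, -25.3, 12.9, 0.9, -0.1165], [1.0, -26.6, 9.9, 0.9, -0.1165], [1.0, -27.6, 6.7, 0.9, -0.1165], [1.0, -28.2, 3.5, 0.9, -0.1165], [1.0, -28.4, 0.2, 0.9, -0.1165]]
[[1.0, -28.2, -3.1, 0.9, -0.1165], [1.0, -27.7, -6.4, 0.9, -0.1165], [1.0, -26.7, -9.6, 0.9, -0.1165], [1.0, -25.5, -12.6, 0.9, -0.1165], [1.0, -23.8, -15.5, 0.9, -0.1165]]
```

Call:
drive_tool([
  [[1,-14,24.7,0.9,-0.1165],[1,-16.8,22.9,0.9,-0.1165],[1,-19.4,20.8,0.9,-0.1165],[1,-21.7,18.4,0.9,-0.1165],[1,-23.6,15.8,0.9,-0.1165]],
], newtons=5)

```text
time_s: 0.6
eef_pos: [0.339, 0.4854, 0.2096]
orientation: [[-0.188, 0.982, -0.0], [0.982, 0.188, -0.001], [-0.001, -0.001, -1.0]]
force: [-0.2, 0.5, -0.6]
opening: 0.092
```

Call:
drive_tool([
  [[1,-25.3,12.9,0.9,-0.1165],[1,-26.6,9.9,0.9,-0.1165],[1,-27.6,6.7,0.9,-0.1165],[1,-28.2,3.5,0.9,-0.1165],[1,-28.4,0.2,0.9,-0.1165]],
])

```text
time_s: 1.1
eef_pos: [0.4257, 0.373, 0.2052]
orientation: [[-0.698, 0.717, -0.0], [0.717, 0.698, -0.001], [-0.0, -0.001, -1.0]]
force: [0.6, -0.9, -0.0]
opening: 0.0919
```

Call:
drive_tool([
  [[1,-28.2,-3.1,0.9,-0.1165],[1,-27.7,-6.4,0.9,-0.1165],[1,-26.7,-9.6,0.9,-0.1165],[1,-25.5,-12.6,0.9,-0.1165],[1,-23.8,-15.5,0.9,-0.1165]],
])

```text
time_s: 1.6
eef_pos: [0.5123, 0.2606, 0.2007]
orientation: [[-0.977, 0.215, -0.001], [0.215, 0.977, -0.0], [0.001, -0.0, -1.0]]
force: [0.6, 0.5, 0.3]
opening: 0.0916
```

```bash
python3 plan.py .5115 .261 .04 167.3 5 1
```

```text
now [0.5123 0.2606 0.2007] yaw 167.6 z axis [-6.e-04 -3.e-04 -1.e+00] q [-0.36  0.37 -0.21  1.79  0.09  0.99  2.32] F [0.6 0.5 0.3] open 0.0916 t 1.6
[[1.0, 0.2, 0.0, 32.1, 0.001], [1.0, 0.2, 0.0, 32.1, 0.001], [1.0, 0.2, 0.0, 32.1, 0.001], [1.0, 0.2, 0.0, 32.1, 0.001], [1.0, 0.2, 0.0, 32.1, 0.001]]
```

Call:
drive_tool([
  [[1,0.2,0,32,0.001],[1,0.2,0,32,0.001],[1,0.2,0,32,0.001],[1,0.2,0,32,0.001],[1,0.2,0,32,0.001]],
], newtons=5)

```text
time_s: 2.1
eef_pos: [0.5108, 0.2617, 0.0396]
orientation: [[-0.974, 0.224, -0.0], [0.224, 0.974, -0.0], [0.0, -0.0, -1.0]]
force: [0.1, 0.1, 0.2]
opening: 0.092
```

Call:
drive_tool([
  [[1,0,0,12,0],[1,0,0,12,0],[1,0,0,9,0],[1,0,0,4,0],[1,0,0,0,0]],
])

```text
time_s: 2.6
eef_pos: [0.5112, 0.2621, 0.0043]
orientation: [[-0.975, 0.224, 0.0], [0.224, 0.975, 0.0], [-0.0, 0.0, -1.0]]
force: [0.3, 1.9, 0.2]
opening: 0.092
```

Call:
drive_tool([
  [[0.6,0,0,0,0],[0.6,0,0,0,0],[0.6,0,0,0,0],[0.6,0,0,0,0],[0.6,0,0,0,0]],
])

```text
time_s: 3.1
eef_pos: [0.5113, 0.2621, 0.0045]
orientation: [[-0.975, 0.224, 0.001], [0.224, 0.975, 0.0], [-0.001, 0.0, -1.0]]
force: [-0.8, -0.6, 3.7]
opening: 0.064
```

Call:
drive_tool([
  [[0.6,0,0,0,0],[0.6,0,0,0,0],[0.6,0,0,0,0],[0.6,0,0,0,0],[0.6,0,0,0,0]],
])

```text
time_s: 3.6
eef_pos: [0.5113, 0.2621, 0.0045]
orientation: [[-0.975, 0.224, 0.001], [0.224, 0.975, 0.0], [-0.001, 0.0, -1.0]]
force: [0.3, -0.8, 5.9]
opening: 0.0636
```

Call:
drive_tool([
  [[0.6,0,-1.3,-8,0],[0.6,0,-2,-7.8,0],[0.6,0,-2.9,-7.6,0],[0.6,0,-3.7,-7.2,0],[0.6,0,-4.4,-6.8,0]],
], newtons=4)

```text
time_s: 4.1
eef_pos: [0.5078, 0.2477, 0.0422]
orientation: [[-0.975, 0.224, 0.0], [0.224, 0.975, 0.0], [-0.0, 0.0, -1.0]]
force: [-0.7, 0.2, -1.8]
opening: 0.0641
```

Run:
```python
from h import *
p,d=snap('side','side1');cv2.imwrite('pics/c3.png',cv2.resize(p[240:340,230:350],None,fx=5,fy=5,interpolation=cv2.INTER_CUBIC))
```

```text
(no output)
```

View pics/c3.png

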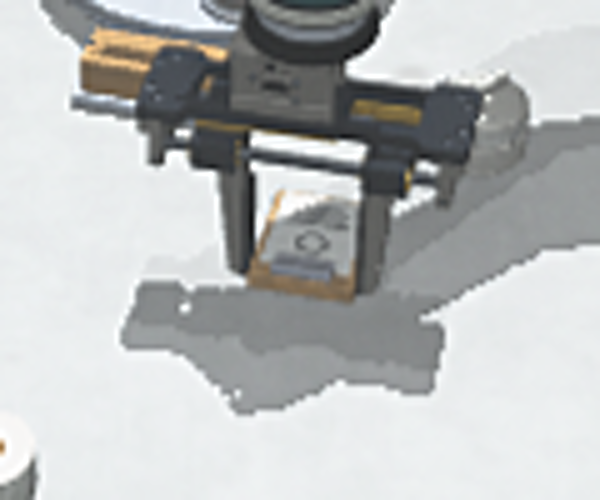

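Call:
drive_tool([
  [[0.6,0,0,0,0],[0.6,0,0,0,0],[0.6,0,0,-45,0],[0.6,0,0,-45,0],[0.6,0,0,0,0]],
], newtons=3)

```text
time_s: 4.65
eef_pos: [0.5112, 0.2503, 0.1369]
orientation: [[-0.975, 0.224, 0.009], [0.224, 0.975, 0.005], [-0.008, 0.007, -1.0]]
force: [0.4, 0.9, -0.5]
opening: 0.064
```

```bash
cat > tilt.py <<'E'
import sys; from m2 import *
# card points near the TCP, in tool axes (y along card, z down) 
tag=sys.argv[1]
o=get_obs();R=np.array(o['orientation']);p0=np.array(o['eef_pos']);print(p0.round(4),'open',o['opening'],'F',np.round(o['force'],1),'T',np.round(o['torque'],3))
for n in('side','top'):
    p,d=snap(n,n+tag);W=cloud(n,d);hsv=cv2.cvtColor(p,cv2.COLOR_BGR2HSV)
    L=(W-p0)@R
    m=(np.abs(L[...,0])<.026)&(np.abs(L[...,1])<.12)&(L[...,2]>-.045)&(L[...,2]<.12)&(W[...,2]>.012)
    q=L[m]
    if len(q)<10: print(n,'few',len(q)); continue
    s=(q*1000); print(n,len(q),'x',s[:,0].min().round(),s[:,0].max().round(),'y',np.percentile(s[:,1],[2,50,98]).round(),'z',np.percentile(s[:,2],[2,50,98]).round())
    u=np.linalg.svd(q-q.mean(0))[2]; print('  normal(tool)',u[2].round(2),'dirs',u[0].round(2))
E
python3 tilt.py 2
```

```text
[0.5112 0.2503 0.1369] open 0.06401816597019346 F [ 0.4  0.9 -0.5] T [0.159 0.03  0.05 ]
side 357 x -26.0 26.0 y [-15.   4.  18.] z [-17.  17.  69.]
  normal(tool) [-0.01  0.95  0.3 ] dirs [-0.03 -0.3   0.95]
top 84 x -26.0 22.0 y [-28. -19.  -5.] z [ 6. 45. 70.]
  normal(tool) [0.03 0.94 0.33] dirs [ 0.31 -0.32  0.89]
```

Call:
drive_tool([
  [[0.6,0,0,-45,0],[0.6,0,0,0,0],[0.6,0,0,40,0],[0.6,0,0,-45,0],[0.6,0,0,0,0]],
], newtons=3)

```text
time_s: 5.25
eef_pos: [0.5085, 0.2487, 0.1806]
orientation: [[-0.975, 0.224, -0.001], [0.224, 0.975, 0.0], [0.001, -0.0, -1.0]]
force: [0.0, 0.3, 0.1]
opening: 0.0641
```

```bash
python3 tilt.py 3
```

```text
[0.5085 0.2487 0.1806] open 0.06406912733211538 F [0.  0.3 0.1] T [ 0.204 -0.012 -0.022]
side 454 x -26.0 25.0 y [-0.  9. 19.] z [-15.  22.  73.]
  normal(tool) [-0.01  0.99  0.12] dirs [ 0.01 -0.12  0.99]
top 51 x -26.0 8.0 y [-13.  -8.  -1.] z [ 1. 44. 71.]
  normal(tool) [0.   0.99 0.16] dirs [ 0.2  -0.16  0.97]
```

Call:
drive_tool([
  [[0.6,0,0,0,0],[0.6,0,0,45,0],[0.6,0,0,-50,0],[0.6,0,0,45,0],[0.6,0,0,-50,0]],
], newtons=3)

```text
time_s: 5.85
eef_pos: [0.4994, 0.2433, 0.1733]
orientation: [[-0.974, 0.224, -0.032], [0.225, 0.974, -0.014], [0.028, -0.021, -0.999]]
force: [-1.4, -1.3, -2.4]
opening: 0.064
```

Call:
drive_tool([
  [[0.6,0,0,45,0],[0.6,0,0,-50,0],[0.6,0,0,0,0],[0.6,0,0,0,0],[0.6,0,0,0,0]],
], newtons=3)

```text
time_s: 6.35
eef_pos: [0.5074, 0.2477, 0.1967]
orientation: [[-0.975, 0.224, 0.001], [0.224, 0.975, -0.0], [-0.001, 0.0, -1.0]]
force: [-0.2, -0.3, -0.9]
opening: 0.064
```

```bash
python3 tilt.py 4
```

```text
[0.5074 0.2477 0.1967] open 0.06397912799096298 F [-0.2 -0.3 -0.9] T [ 0.114  0.075 -0.017]
side 484 x -26.0 26.0 y [ 1. 11. 18.] z [-13.  26.  76.]
  normal(tool) [-0.    1.    0.06] dirs [-0.01 -0.06  1.  ]
top 37 x -25.0 -0.0 y [-6. -3.  0.] z [-1. 43. 72.]
  normal(tool) [ 0.01 -1.   -0.07] dirs [ 0.12 -0.07  0.99]
```

Run:
```python
from plan import *
import plan as P
# 25 rows, total turn clockwise from current yaw to -15.2
P.plan(.603,.045,.2,-15.2,25,turn=1,op=.6)
```

```text
now [0.5073 0.2477 0.1966] yaw 167.0 z axis [ 4.e-04 -2.e-04 -1.e+00] q [-0.34  0.36 -0.22  1.82  0.09  0.97  2.32] F [ 0.5  0.9 -1.1] open 0.0639 t 6.45
[[0.6, -5.5, -7.0, -0.1, 0.1272], [0.6, -6.4, -6.3, -0.1, 0.1272], [0.6, -7.1, -5.4, -0.1, 0.1272], [0.6, -7.8, -4.5, -0.1, 0.1272], [0.6, -8.3, -3.4, -0.1, 0.1272]]
[[0.6, -8.6, -2.4, -0.1, 0.1272], [0.6, -8.9, -1.3, -0.1, 0.1272], [0.6, -9.0, -0.1, -0.1, 0.1272], [0.6, -8.9, 1.0, -0.1, 0.1272], [0.6, -8.7, 2.1, -0.1, 0.1272]]
[[0.6, -8.4, 3.2, -0.1, 0.1272], [0.6, -7.9, 4.3, -0.1, 0.1272], [0.6, -7.3, 5.2, -0.1, 0.1272], [0.6, -6.6, 6.1, -0.1, 0.1272], [0.6, -5.7, 6.9, -0.1, 0.1272]]
[[0.6, -4.8, 7.6, -0.1, 0.1272], [0.6, -3.8, 8.1, -0.1, 0.1272], [0.6, -2.7, 8.5, -0.1, 0.1272], [0.6, -1.6, 8.8, -0.1, 0.1272], [0.6, -0.5, 9.0, -0.1, 0.1272]]
[[0.6, 0.6, 8.9, -0.1, 0.1272], [0.6, 1.8, 8.8, -0.1, 0.1272], [0.6, 2.9, 8.5, -0.1, 0.1272], [0.6, 3.9, 8.1, -0.1, 0.1272], [0.6, 4.9, 7.5, -0.1, 0.1272]]
```

Call:
drive_tool([
  [[0.6,-5.5,-7,0,0.1272],[0.6,-6.4,-6.3,0,0.1272],[0.6,-7.1,-5.4,0,0.1272],[0.6,-7.8,-4.5,0,0.1272],[0.6,-8.3,-3.4,0,0.1272]],
], newtons=8)

```text
time_s: 6.95
eef_pos: [0.5267, 0.207, 0.1967]
orientation: [[-0.647, 0.763, 0.0], [0.763, 0.647, 0.0], [-0.0, 0.0, -1.0]]
force: [-0.9, 0.5, -0.9]
opening: 0.0639
```

Call:
drive_tool([
  [[0.6,-8.6,-2.4,0,0.1272],[0.6,-8.9,-1.3,0,0.1272],[0.6,-9,0,0,0.1272],[0.6,-8.9,1,0,0.1272],[0.6,-8.7,2.1,0,0.1272]],
])

```text
time_s: 7.45
eef_pos: [0.5458, 0.1665, 0.1967]
orientation: [[-0.067, 0.998, 0.0], [0.998, 0.067, 0.0], [0.0, 0.0, -1.0]]
force: [-0.5, -0.8, -0.5]
opening: 0.0638
```

Call:
drive_tool([
  [[0.6,-8.4,3.2,0,0.1272],[0.6,-7.9,4.3,0,0.1272],[0.6,-7.3,5.2,0,0.1272],[0.6,-6.6,6.1,0,0.1272],[0.6,-5.7,6.9,0,0.1272]],
])

```text
time_s: 7.95
eef_pos: [0.5649, 0.126, 0.1967]
orientation: [[0.538, 0.843, 0.0], [0.843, -0.538, 0.0], [0.0, 0.0, -1.0]]
force: [-0.2, -1.0, -0.6]
opening: 0.0638
```

Call:
drive_tool([
  [[0.6,-4.8,7.6,0,0.1272],[0.6,-3.8,8.1,0,0.1272],[0.6,-2.7,8.5,0,0.1272],[0.6,-1.6,8.8,0,0.1272],[0.6,-0.5,9,0,0.1272]],
])

```text
time_s: 8.45
eef_pos: [0.5841, 0.0856, 0.1967]
orientation: [[0.934, 0.358, 0.0], [0.358, -0.934, 0.0], [0.0, -0.0, -1.0]]
force: [-0.7, 0.1, -0.2]
opening: 0.0638
```

Call:
drive_tool([
  [[0.6,0.6,8.9,0,0.1272],[0.6,1.8,8.8,0,0.1272],[0.6,2.9,8.5,0,0.1272],[0.6,3.9,8.1,0,0.1272],[0.6,4.9,7.5,0,0.1272]],
])

```text
time_s: 8.95
eef_pos: [0.6033, 0.0451, 0.1966]
orientation: [[0.964, -0.266, 0.0], [-0.266, -0.964, 0.0], [0.0, -0.0, -1.0]]
force: [0.1, 0.3, -0.4]
opening: 0.0634
```

```bash
python3 tilt.py 5
python3 - <<'E'
from m2 import *
o=get_obs();R=np.array(o['orientation']);p0=np.array(o['eef_pos'])
print('yaw',np.degrees(np.arctan2(R[1,0],R[0,0])))
for n in('side','top'):
    z=np.load(f'pics/{n}5.npz');L=(cloud(n,z['d'])-p0)@R*1000
    for a in range(-20,90,10):
        m=(abs(L[...,0])<26)&(abs(L[...,1])<20)&(L[...,2]>=a)&(L[...,2]<a+10)
        if m.sum()>4: print(n,a+5,np.median(L[m],0).round(1),L[m][:,1].min().round(1),L[m][:,1].max().round(1),L[m][:,2].max().round(),m.sum())
p=np.load('pics/side5.npz')['p']; cv2.imwrite('pics/c4.png',cv2.resize(p[150:300,200:350],None,fx=4,fy=4,interpolation=cv2.INTER_CUBIC))
E
```

```text
[0.6033 0.0451 0.1966] open 0.06338736961778148 F [ 0.1  0.3 -0.4] T [-0.045  0.103  0.012]
side 458 x -26.0 26.0 y [-9. -2. 96.] z [-13.  33. 110.]
  normal(tool) [-0.95 -0.32  0.05] dirs [-0.15  0.57  0.8 ]
top 21 x -25.0 25.0 y [ 11. 102. 118.] z [-1. 79. 88.]
  normal(tool) [-0.88 -0.43  0.21] dirs [-0.27  0.81  0.51]
yaw -15.289852077595725
side -15 [  0.5  -0.3 -12.1] -8.7 12.4 -10.0 42
side -5 [-0.9 -1.3 -5. ] -7.8 14.2 -0.0 48
side 5 [-1.8 -1.1  4.5] -9.0 3.5 10.0 34
side 15 [ 1.7 -1.  15.9] -6.6 5.8 20.0 47
side 25 [-1.7 -2.6 24.4] -9.0 5.5 30.0 44
side 35 [-0.1 -3.  35.1] -9.7 4.2 40.0 46
side 45 [-1.7 -4.6 45. ] -13.4 3.0 50.0 41
side 55 [-0.9 -4.9 54.6] -11.5 0.1 59.0 43
side 65 [ 0.2 -5.  64.8] -13.1 2.8 70.0 43
side 75 [ 1.5 -6.  73.3] -12.1 0.3 77.0 30
```

View pics/c4.png

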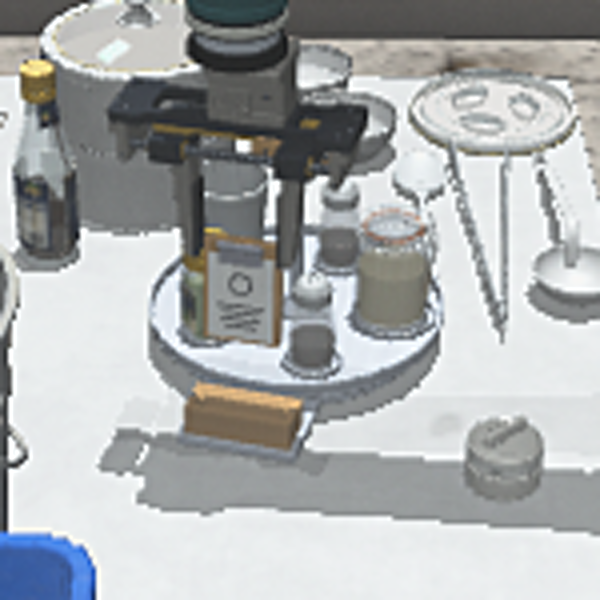

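Call:
drive_tool([
  [[0.6,1.2,4,10,0],[0.6,1.2,4,14,0],[0.6,1.2,4,16,0],[0.6,1,4,16,0],[0.6,0.8,3.8,10,0]],
], newtons=5)

```text
time_s: 9.55
eef_pos: [0.6024, 0.0244, 0.128]
orientation: [[0.965, -0.261, -0.003], [-0.261, -0.965, -0.0], [-0.003, 0.001, -1.0]]
force: [-0.1, -0.6, -0.7]
opening: 0.064
```

```bash
python3 plan.py .603 .0247 .094 -15.2 10 .6
python3 - <<'E'
from m2 import *
o=get_obs();R=np.array(o['orientation']);p0=np.array(o['eef_pos'])
p,d=snap('side','side6');W=cloud('side',d);L=(W-p0)@R*1000
for a in range(-15,100,10):
    m=(abs(L[...,0])<26)&(abs(L[...,1])<30)&(L[...,2]>=a)&(L[...,2]<a+10)
    if m.sum()>4: print(a+5,np.median(L[m],0).round(1),'y',np.percentile(L[m][:,1],[5,95]).round(1),m.sum())
h=W[wood(p)&(W[...,2]>.03)&(W[...,2]<.046)&(np.hypot(W[...,0]-.603,W[...,1]-.025)<.06)]; l=(h-p0)@R*1000
print('holder in tool: x',l[:,0].min(),l[:,0].max(),'y',np.percentile(l[:,1],[2,98]))
w=W[wood(p)&(W[...,2]>.05)&(W[...,2]<.15)&(np.hypot(W[...,0]-.603,W[...,1]-.025)<.06)]; l=(w-p0)@R*1000
print('card wood x',l[:,0].min(),l[:,0].max(),'z',l[:,2].max())
cv2.imwrite('pics/c5.png',cv2.resize(p[190:290,220:320],None,fx=6,fy=6,interpolation=cv2.INTER_CUBIC))
E
```

```text
now [0.6024 0.0244 0.128 ] yaw -15.1 z axis [-2.9e-03 -5.0e-04 -1.0e+00] q [-0.44  0.51  0.45  1.82 -0.28  0.88 -0.12] F [-0.1 -0.6 -0.7] open 0.064 t 9.55
[[0.6, 0.0, -0.0, 3.4, 0.0001], [0.6, 0.0, -0.0, 3.4, 0.0001], [0.6, 0.0, -0.0, 3.4, 0.0001], [0.6, 0.0, -0.0, 3.4, 0.0001], [0.6, 0.0, -0.0, 3.4, 0.0001]]
[[0.6, 0.0, -0.0, 3.4, 0.0001], [0.6, 0.0, -0.0, 3.4, 0.0001], [0.6, 0.0, -0.0, 3.4, 0.0001], [0.6, 0.0, -0.0, 3.4, 0.0001], [0.6, 0.0, -0.0, 3.4, 0.0001]]
-10 [  0.8   4.1 -10.3] y [-4.8 12.2] 58
0 [-1.7 -1.5  0.4] y [-5.9  5.5] 43
10 [ 1.5 -0.6  9.5] y [-5.6  3.5] 31
20 [-2.7 -0.2 20. ] y [-5.7  3.8] 45
30 [ 1.2 -1.2 30.6] y [-6.5  2.5] 40
40 [ 0.3 -2.9 40. ] y [-7.9  2.6] 40
50 [ 0.5 -3.4 49.1] y [-8.5  2.2] 40
60 [-0.7 -3.9 59.4] y [-8.6  1.3] 38
70 [ 0.8 -4.7 69.6] y [-9.5 -1.5] 42
80 [ 4.7 -4.4 76.6] y [-13.5  -2.1] 9
90 [ -2.1 -14.7  90.3] y [-23.7  12.2] 81
100 [ -0.4 -16.1  99.6] y [-23.8   9.7] 60
holder in tool: x -43.27111282457106 45.085516787141316 y [-21.92949154  12.70917983]
card wood x -32.7733234221361 31.198678573225926 z 74.32470031080985
```

View pics/c5.png

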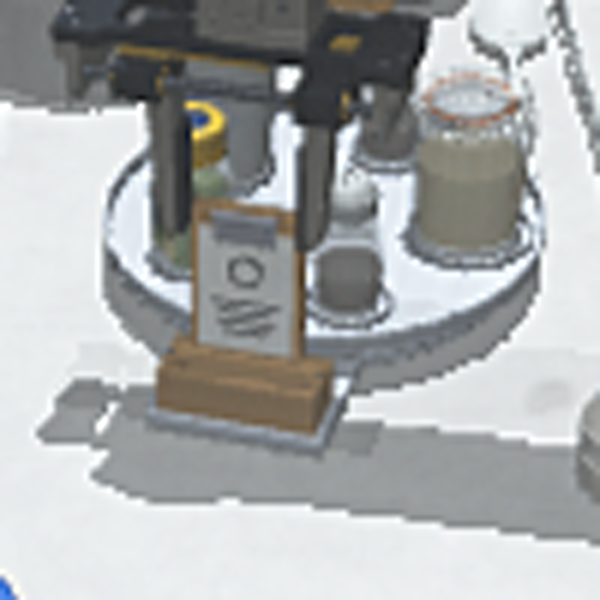

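Call:
drive_tool([
  [[0.6,0.3,-0.4,4,0],[0.6,0.3,-0.4,4,0],[0.6,0,0,4,0],[0.6,0,0,4,0],[0.6,0,0,2,0]],
], newtons=5)

```text
time_s: 10.1
eef_pos: [0.6044, 0.0257, 0.1123]
orientation: [[0.965, -0.261, 0.0], [-0.261, -0.965, 0.0], [-0.0, -0.0, -1.0]]
force: [-0.5, -0.9, -1.5]
opening: 0.064
```

Call:
drive_tool([
  [[0.6,0,0,4,0],[0.6,0,0,4,0],[0.6,0,0,3,0],[0.6,0,0,2,0],[0.6,0,0,0,0]],
])

```text
time_s: 10.6
eef_pos: [0.6042, 0.0255, 0.0991]
orientation: [[0.965, -0.261, -0.001], [-0.261, -0.965, -0.0], [-0.001, 0.0, -1.0]]
force: [-0.0, 0.5, 0.0]
opening: 0.0638
```

```bash
cat > chk.py <<'E'
import sys; from m2 import *
o=get_obs();print(o['eef_pos'],'F',np.round(o['force'],1),o['opening'],o['time_s'])
f=np.array([np.cos(np.radians(74.8)),np.sin(np.radians(74.8)),0]);l=np.array([f[1],-f[0],0]);O=np.array([.603,.0247,0])
p,d=snap('side','side'+sys.argv[1]);W=cloud('side',d);L=np.dstack([(W-O)@f,(W-O)@l,W[...,2]])*1000
for a in range(45,125,10):
    m=(abs(L[...,1])<22)&(abs(L[...,0])<18)&(L[...,2]>=a)&(L[...,2]<a+10)
    if m.sum()>4: print('z',a+5,'front',np.median(L[m],0).round(1),m.sum())
m=wood(p)&(L[...,2]>50)&(L[...,2]<125)&(abs(L[...,0])<25)&(abs(L[...,1])<45);print('card wood lat',L[m][:,1].min(),L[m][:,1].max(),'top',np.percentile(L[m][:,2],[90,99]))
E
python3 chk.py 7
```

```text
[0.60417598 0.02547043 0.09913755] F [-0.   0.5  0. ] 0.06381159255947479 10.6
z 50 front [ 4.3 -2.5 49.9] 28
z 60 front [ 3.9  4.  59.8] 30
z 70 front [ 3.  -3.6 69.6] 38
z 80 front [ 1.3 -3.3 79.5] 36
z 90 front [ 1.   2.9 88.9] 27
z 100 front [ 3.6 -0.1 99.6] 33
z 110 front [ -0.5  -0.6 109.4] 49
card wood lat -31.296591770169545 31.06875662606866 top [111.92340277 113.50615497]
```

Call:
drive_tool([
  [[0.6,0,0,1.5,0],[0.6,0,0,1.5,0],[0.6,0,0,1.5,0],[0.6,0,0,1,0],[0.6,0,0,0,0]],
], newtons=4)

```text
time_s: 11.15
eef_pos: [0.6046, 0.0257, 0.0947]
orientation: [[0.965, -0.261, 0.0], [-0.261, -0.965, 0.001], [0.0, -0.001, -1.0]]
force: [-1.2, 1.0, 3.8]
opening: 0.0644
```

```bash
python3 chk.py 8
```

```text
[0.60459458 0.02572559 0.09470605] F [-1.2  1.   3.8] 0.06439245129723055 11.15
z 50 front [ 4.6  3.  49.6] 34
z 60 front [ 3.   4.7 60.5] 35
z 70 front [ 1.8 -2.6 70.9] 34
z 80 front [ 1.9  0.3 80.1] 35
z 90 front [ 2.5 -4.6 89.6] 27
z 100 front [ 2.   1.5 98.7] 32
z 110 front [ -0.9  -0.7 109.2] 46
card wood lat -30.98319453796262 30.679171564264234 top [110.80784967 113.18756825]
```

Call:
drive_tool([
  [[1,0,0,0,0],[1,0,0,0,0],[1,0,0,0,0],[1,0,0,0,0],[1,0,0,0,0]],
])

```text
time_s: 11.7
eef_pos: [0.6044, 0.0254, 0.0939]
orientation: [[0.965, -0.262, 0.0], [-0.262, -0.965, -0.0], [0.0, 0.0, -1.0]]
force: [0.7, 0.3, 0.4]
opening: 0.092
```

Call:
drive_tool([
  [[1,0,0,-20,0],[1,0,0,-40,0],[1,0,0,-45,0],[1,0,0,-45,0],[1,0,0,-35,0]],
])

```text
time_s: 12.2
eef_pos: [0.6049, 0.0253, 0.2819]
orientation: [[0.965, -0.262, 0.003], [-0.262, -0.965, 0.0], [0.002, -0.001, -1.0]]
force: [-0.0, 0.5, -0.6]
opening: 0.092
```

```bash
python3 chk.py 9; python3 plan.py .5593 -.1335 .275 81 15 1
python3 - <<'E'
from h import *
p=cv2.imread('pics/side9.png'); cv2.imwrite('pics/c6.png',cv2.resize(p[190:290,220:320],None,fx=6,fy=6,interpolation=cv2.INTER_CUBIC))
E
```

```text
[0.60487705 0.02526028 0.28191582] F [-0.   0.5 -0.6] 0.09195945506987876 12.2
z 50 front [ 6.1 -1.7 50.8] 34
z 60 front [ 5.2 -0.9 60. ] 31
z 70 front [ 5.3  2.4 69.2] 33
z 80 front [ 5.6 -1.2 80.2] 31
z 90 front [ 6.5  0.8 90.7] 24
z 100 front [ 8.1 -4.7 99.8] 33
z 110 front [  4.2  -0.2 109.2] 48
card wood lat -32.13495025854384 32.2471628232824 top [111.79100168 114.87942252]
now [0.6077 0.0252 0.2875] yaw -15.2 z axis [ 0.0112  0.002  -0.9999] q [-0.5   0.34  0.52  1.67 -0.18  1.17 -0.2 ] F [ 2.1 -0.9  3.6] open 0.092 t 12.25
[[1.0, -0.3, 11.1, 0.8, -0.1119], [1.0, -1.6, 10.9, 0.8, -0.1119], [1.0, -2.8, 10.7, 0.8, -0.1119], [1.0, -4.0, 10.3, 0.8, -0.1119], [1.0, -5.1, 9.8, 0.8, -0.1119]]
[[1.0, -6.2, 9.2, 0.8, -0.1119], [1.0, -7.1, 8.4, 0.8, -0.1119], [1.0, -8.0, 7.6, 0.8, -0.1119], [1.0, -8.8, 6.6, 0.8, -0.1119], [1.0, -9.5, 5.6, 0.8, -0.1119]]
[[1.0, -10.1, 4.5, 0.8, -0.1119], [1.0, -10.5, 3.4, 0.8, -0.1119], [1.0, -10.8, 2.2, 0.8, -0.1119], [1.0, -11.0, 0.9, 0.8, -0.1119], [1.0, -11.1, -0.3, 0.8, -0.1119]]
```

View pics/c6.png

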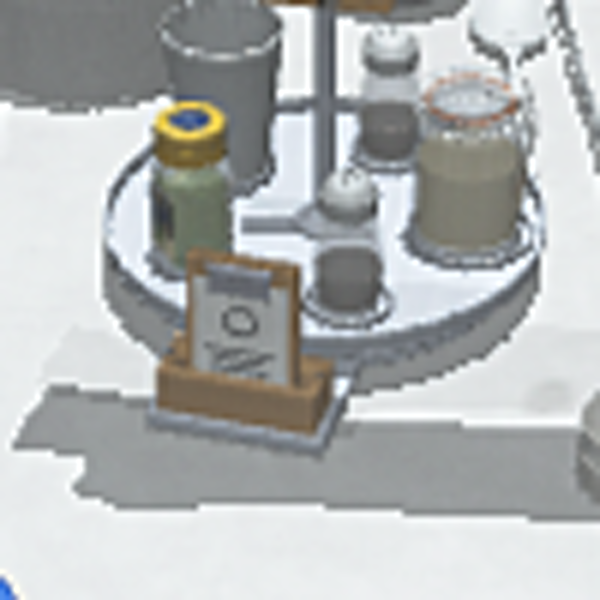

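Call:
drive_tool([
  [[1,-0.3,11.1,0.8,-0.112],[1,-1.6,10.9,0.8,-0.112],[1,-2.8,10.7,0.8,-0.112],[1,-4,10.3,0.8,-0.112],[1,-5.1,9.8,0.8,-0.112]],
], newtons=10)

```text
time_s: 12.75
eef_pos: [0.588, -0.0278, 0.2747]
orientation: [[0.955, 0.296, -0.0], [0.296, -0.955, 0.0], [-0.0, -0.0, -1.0]]
force: [-0.8, -0.4, -1.0]
opening: 0.0919
```

Call:
drive_tool([
  [[1,-6.2,9.2,0.8,-0.112],[1,-7.1,8.4,0.8,-0.112],[1,-8,7.6,0.8,-0.112],[1,-8.8,6.6,0.8,-0.112],[1,-9.5,5.6,0.8,-0.112]],
])

```text
time_s: 13.25
eef_pos: [0.5719, -0.0807, 0.2706]
orientation: [[0.653, 0.758, -0.0], [0.758, -0.653, 0.0], [-0.0, -0.0, -1.0]]
force: [0.4, -0.2, 0.2]
opening: 0.0923
```

Call:
drive_tool([
  [[1,-10.1,4.5,0.8,-0.112],[1,-10.5,3.4,0.8,-0.112],[1,-10.8,2.2,0.8,-0.112],[1,-11,0.9,0.8,-0.112],[1,-11.1,-0.3,0.8,-0.112]],
])

```text
time_s: 13.75
eef_pos: [0.5559, -0.1335, 0.2666]
orientation: [[0.15, 0.989, -0.0], [0.989, -0.15, 0.0], [0.0, -0.0, -1.0]]
force: [0.3, 0.4, -0.9]
opening: 0.0916
```

```bash
python3 plan.py .5598 -.1335 .178 80.5 5 1
```

```text
now [ 0.5559 -0.1335  0.2666] yaw 81.4 z axis [-2.e-04  1.e-04 -1.e+00] q [-0.06  0.28  0.29  1.76 -0.09  1.11  1.68] F [ 0.3  0.4 -0.9] open 0.0916 t 13.75
[[1.0, 0.1, 0.8, 17.7, 0.003], [1.0, 0.1, 0.8, 17.7, 0.003], [1.0, 0.1, 0.8, 17.7, 0.003], [1.0, 0.1, 0.8, 17.7, 0.003], [1.0, 0.1, 0.8, 17.7, 0.003]]
```

Call:
drive_tool([
  [[1,0.1,0.8,17.7,0.003],[1,0.1,0.8,17.7,0.003],[1,0.1,0.8,17.7,0.003],[1,0.1,0.8,17.7,0.003],[1,0.1,0.8,17.7,0.003]],
])

```text
time_s: 14.25
eef_pos: [0.5601, -0.1332, 0.1775]
orientation: [[0.17, 0.985, -0.0], [0.985, -0.17, 0.0], [-0.0, -0.0, -1.0]]
force: [0.5, -0.2, 0.4]
opening: 0.0919
```

Call:
drive_tool([
  [[0.4,0,0,0,0],[0.4,0,0,0,0],[0.4,0,0,0,0],[0.3,0,0,0,0],[0.3,0,0,0,0]],
])

```text
time_s: 14.75
eef_pos: [0.5606, -0.1333, 0.1793]
orientation: [[0.169, 0.986, 0.001], [0.986, -0.169, -0.0], [0.0, 0.001, -1.0]]
force: [0.3, -0.0, -0.0]
opening: 0.0539
```

Call:
drive_tool([
  [[0.05,0,0,0,0],[0.05,0,0,0,0],[0.05,0,0,0,0],[0.05,0,0,0,0],[0.05,0,0,0,0]],
], newtons=10)

```text
time_s: 15.25
eef_pos: [0.5601, -0.1343, 0.1785]
orientation: [[0.17, 0.985, -0.0], [0.985, -0.17, -0.001], [-0.001, 0.0, -1.0]]
force: [-1.5, -2.5, -0.0]
opening: 0.018
```

Call:
drive_tool([
  [[0.05,0,0,0,0],[0.05,0,0,0,0],[0.05,0,0,0,0],[0.05,0,0,0,0],[0.05,0,0,0,0]],
])

```text
time_s: 15.75
eef_pos: [0.56, -0.1343, 0.1785]
orientation: [[0.17, 0.985, -0.0], [0.985, -0.17, -0.001], [-0.001, 0.0, -1.0]]
force: [-1.0, -4.3, -1.1]
opening: 0.0179
```

```bash
python3 plan.py .5598 -.1335 .178 -15.2 20 .05
```

```text
now [ 0.56   -0.1343  0.1785] yaw 80.2 z axis [-1.0e-04 -1.2e-03 -1.0e+00] q [-0.05  0.39  0.28  1.84 -0.13  0.94  1.69] F [-1.  -4.3 -1.1] open 0.0179 t 15.75
[[0.05, 0.0, -0.0, 0.0, 0.0832], [0.05, 0.0, -0.0, 0.0, 0.0832], [0.05, 0.0, -0.0, 0.0, 0.0832], [0.05, 0.0, -0.0, 0.0, 0.0832], [0.05, 0.0, -0.0, 0.0, 0.0832]]
[[0.05, 0.0, -0.0, 0.0, 0.0832], [0.05, 0.0, -0.0, 0.0, 0.0832], [0.05, 0.0, -0.0, 0.0, 0.0832], [0.05, 0.0, -0.0, 0.0, 0.0832], [0.05, 0.0, -0.0, 0.0, 0.0832]]
[[0.05, 0.0, -0.0, 0.0, 0.0832], [0.05, 0.0, -0.0, 0.0, 0.0832], [0.05, 0.0, -0.0, 0.0, 0.0832], [0.05, 0.0, -0.0, 0.0, 0.0832], [0.05, -0.0, -0.0, 0.0, 0.0832]]
[[0.05, -0.0, -0.0, 0.0, 0.0832], [0.05, -0.0, -0.0, 0.0, 0.0832], [0.05, -0.0, -0.0, 0.0, 0.0832], [0.05, -0.0, -0.0, 0.0, 0.0832], [0.05, -0.0, -0.0, 0.0, 0.0832]]
```

Call:
drive_tool([
  [[0.05,-1.2,-0.8,0,0.02],[0.05,0,0,0,0.05],[0.05,0,0,0,0.08],[0.05,0,0,0,0.08],[0.05,0,0,0,0.08]],
], newtons=12)

```text
time_s: 16.25
eef_pos: [0.5599, -0.1344, 0.1785]
orientation: [[0.465, 0.885, 0.002], [0.885, -0.465, -0.001], [0.0, 0.002, -1.0]]
force: [3.0, -4.0, -2.8]
opening: 0.0181
```

```bash
python3 plan.py .559 -.1345 .178 -15.2 15 .05|head -1
```

```text
now [ 0.5599 -0.1344  0.1785] yaw 62.3 z axis [ 1.6e-03 -5.0e-04 -1.0e+00] q [-0.1   0.39  0.35  1.84 -0.16  0.94  1.41] F [ 3.  -4.  -2.8] open 0.0181 t 16.25
```

Small forces, following well. Remaining 77.5° = 1.353 rad.

Call:
drive_tool([
  [[0.05,0,0,0,0.08],[0.05,0,0,0,0.08],[0.05,0,0,0,0.08],[0.05,0,0,0,0.08],[0.05,0,0,0,0.08]],
])

```text
time_s: 16.75
eef_pos: [0.5599, -0.1345, 0.1785]
orientation: [[0.773, 0.634, 0.001], [0.634, -0.773, -0.001], [0.001, 0.001, -1.0]]
force: [2.5, -4.1, -1.8]
opening: 0.0181
```

Call:
drive_tool([
  [[0.05,0,0,0,0.08],[0.05,0,0,0,0.08],[0.05,0,0,0,0.08],[0.05,0,0,0,0.08],[0.05,0,0,0,0.08]],
])

```text
time_s: 17.25
eef_pos: [0.5597, -0.1345, 0.1785]
orientation: [[0.959, 0.283, 0.001], [0.283, -0.959, -0.001], [0.001, 0.001, -1.0]]
force: [1.8, -5.0, -2.7]
opening: 0.0179
```

Call:
drive_tool([
  [[0.05,0,0,0,0.08],[0.05,0,0,0,0.08],[0.05,0,0,0,0.08],[0.05,0,0,0,0.08],[0.05,0,0,0,0.06]],
])

```text
time_s: 17.75
eef_pos: [0.5597, -0.1345, 0.1785]
orientation: [[0.996, -0.093, 0.001], [-0.093, -0.996, -0.001], [0.001, 0.001, -1.0]]
force: [0.7, -5.5, -1.4]
opening: 0.0179
```

Call:
drive_tool([
  [[0.05,0,0,0,0.06],[0.05,0,0,0,0.05],[0.05,0,0,0,0.03],[0.05,0,0,0,0],[0.05,0,0,0,0]],
])

```text
time_s: 18.25
eef_pos: [0.5596, -0.1345, 0.1785]
orientation: [[0.974, -0.227, 0.001], [-0.227, -0.974, -0.001], [0.001, 0.0, -1.0]]
force: [1.5, -4.4, -1.8]
opening: 0.0178
```

```bash
python3 plan.py .559 -.1345 .178 -15.2 5 .05|head -1; python3 chk.py 10
python3 - <<'E'
from m2 import *
f=np.array([np.cos(np.radians(74.8)),np.sin(np.radians(74.8))]);l=np.array([f[1],-f[0]])
p,d=snap('top','top10'); 
for n in('side','top'):
    z=np.load(f'pics/{n}10.npz');W=cloud(n,z['d']);D=W[...,:2]-[.5595,-.1345]
    a=D@f;b=D@l
    for lo,hi in((.055,.1),(.1,.128),(.128,.145)):
        m=(a>.045)&(a<.13)&(abs(b)<.06)&(W[...,2]>lo)&(W[...,2]<hi)
        if m.sum(): print(n,lo,m.sum(),'lat mm',(np.percentile(b[m],[2,50,98])*1000).round(1),'front',(np.percentile(a[m],[2,50,98])*1000).round(1))
p=cv2.imread('pics/side10.png'); cv2.imwrite('pics/c7.png',cv2.resize(p[160:280,210:330],None,fx=5,fy=5,interpolation=cv2.INTER_CUBIC))
E
```

```text
now [ 0.5596 -0.1345  0.1785] yaw -13.1 z axis [ 9.e-04 -7.e-04 -1.e+00] q [-0.32  0.43  0.64  1.86 -0.31  0.96  0.23] F [ 1.5 -4.4 -1.8] open 0.0178 t 18.25
[ 0.55962379 -0.13453622  0.17850442] F [ 1.5 -4.4 -1.8] 0.017821340215673075 18.25
z 50 front [ 7.   0.  51.5] 31
z 60 front [ 7.1 -1.1 60.8] 32
z 70 front [ 6.7  0.7 69.1] 26
z 80 front [ 5.6 -1.2 78.4] 37
z 90 front [ 7.1 -4.4 90.1] 28
z 100 front [ 8.1 -0.2 99.4] 28
z 110 front [  6.2  -0.7 109.2] 52
card wood lat -31.864303027061162 31.677918167250166 top [110.55827932 112.94651278]
side 0.055 147 lat mm [-37.  -21.1  28.8] front [ 90.  111.  124.3]
side 0.1 154 lat mm [-35.6 -10.4  27.3] front [ 84.6 111.  125.7]
side 0.128 141 lat mm [-30.3  -6.5  19.8] front [ 67.2  96.3 122.3]
top 0.055 8 lat mm [-31.  -22.2   1.2] front [104.5 114.3 123.7]
top 0.1 19 lat mm [-31.  -18.3  19.6] front [ 93.5 110.6 121. ]
top 0.128 79 lat mm [-25.6  -1.6  20.4] front [ 84.7  99.9 113.9]
```

View pics/c7.png

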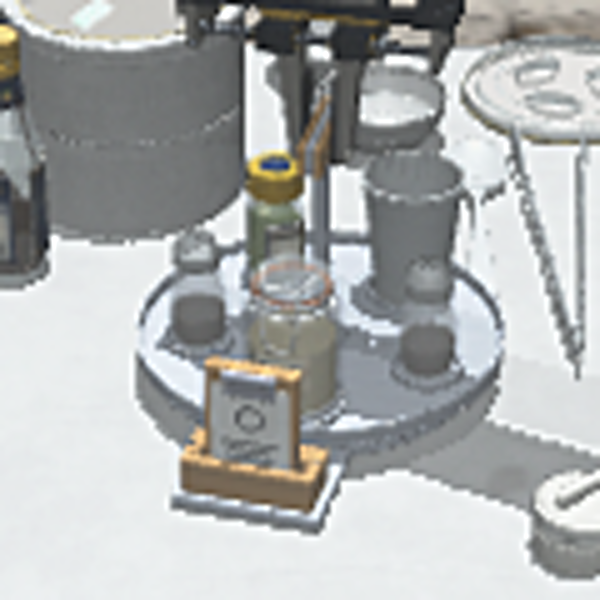

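Call:
drive_tool([
  [[0.05,0,0,0,0.02],[0.05,0,0,0,0.02],[0.05,0,0,0,0],[0.05,0,0,0,0],[0.05,0,0,0,0]],
], newtons=15)

```text
time_s: 18.85
eef_pos: [0.5596, -0.1345, 0.1785]
orientation: [[0.964, -0.266, 0.001], [-0.266, -0.964, -0.001], [0.001, 0.0, -1.0]]
force: [1.6, -4.9, -2.4]
opening: 0.0179
```

Call:
drive_tool([
  [[0.05,0,0,0,0],[0.05,0,0,0,0],[0.05,0,0,0,0],[0.05,0,0,0,0],[0.05,0,0,0,0]],
])

```text
time_s: 19.35
eef_pos: [0.5596, -0.1345, 0.1785]
orientation: [[0.964, -0.266, 0.001], [-0.266, -0.964, -0.001], [0.001, 0.0, -1.0]]
force: [2.3, -5.2, -1.6]
opening: 0.0179
```

```bash
python3 plan.py .559 -.1345 .178 -15.2 5 .05|head -1; python3 chk.py 11;python3 - <<'E'
from m2 import *
f=np.array([np.cos(np.radians(74.8)),np.sin(np.radians(74.8))]);l=np.array([f[1],-f[0]])
p,d=snap('top','top11'); 
for n in('side','top'):
    z=np.load(f'pics/{n}11.npz');W=cloud(n,z['d']);D=W[...,:2]-[.559,-.1345]
    a=D@f;b=D@l
    m=(a>.045)&(a<.13)&(abs(b)<.06)&(W[...,2]>.128)&(W[...,2]<.145)
    print(n,m.sum(),'lat mm',(np.percentile(b[m],[2,50,98])*1000).round(1),'front',(np.percentile(a[m],[2,50,98])*1000).round(1))
E
```

```text
now [ 0.5596 -0.1345  0.1785] yaw -15.4 z axis [ 1.e-03 -6.e-04 -1.e+00] q [-0.33  0.43  0.65  1.86 -0.31  0.96  0.19] F [ 2.3 -5.2 -1.6] open 0.0179 t 19.35
[ 0.55960645 -0.13453052  0.17851445] F [ 2.3 -5.2 -1.6] 0.017890083669910413 19.35
z 50 front [ 7.5 -1.8 51. ] 31
z 60 front [ 7.1  3.6 60. ] 33
z 70 front [ 6.5 -3.8 70. ] 33
z 80 front [ 6.8 -0.9 80.7] 28
z 90 front [ 9.3 -2.2 89.8] 28
z 100 front [ 10.    1.1 100.4] 31
z 110 front [  6.9   0.6 109.4] 48
card wood lat -31.967855193190204 31.887453925912983 top [111.88884743 113.05565258]
side 146 lat mm [-26.4  -1.6  24.7] front [ 66.1  96.5 119.7]
top 83 lat mm [-21.2   3.4  25.6] front [ 84.5  99.6 114.4]
```

Everything is in place: the jar is centred to within about 2 mm, the card is upright and the bar is gripped. I'm handing it in.

```bash
python3 -c "
from bench import bot; print(bot.close_job())"
```

```text
the job is handed in; nothing more can be done
None
```

The job is handed in at about 19 s of the 72 s allowed. It reports no verdict, so these are my own checks.

**What I did:** I gripped the card by its sides near the clip end. Tilting it up on the table edge did not work: at 4 N it stayed flat in the fingers. At 3 N with short upward jerks it swung to within about 4° of upright. I turned it half round, lowered it into the slot until I felt the floor (3.8 N), and let go. I then gripped the handle and turned the carousel about 96° clockwise at no more than about 0.8 rad/s.

**Last checks:**
- **Card:** it is upright with the sheet facing out and the clip up. Its sides measure ±32 mm about the slot centre and its top is at about 112 mm, as it should be when seated. The sheet face measured 0 to 4 mm further forward at the top than at the bottom, within depth noise and well under 0.25 rad.
- **Jar:** its lid is within about 2 mm of the front line. The two cameras disagree slightly: −1 mm from the side, +2 mm from the top.
- **Handle:** the fingers are closed on the bar at 17.9 mm with 15 N set. The arm is still, with a small steady side load of about 5 N.
- **Not measured directly:** the contact force on each handle cheek, and the positions of the bystanders at the end. The arm was never steered near the bystanders, and no contact with them showed in the pictures or the forces.

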